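# Turn the sugar box round in its sleeve

## Robot

A 6-joint arm with a two-finger parallel gripper is mounted at the origin on the work surface. World frame = base frame: x ahead of the robot, y to its left, z up, the work surface at z = 0. Lengths are in mm, angles in rad, forces in N, time in s.
With the tool pointing down it reaches from about 275 to 750 mm from the base axis. Payload 10.2 kg.
Tool frame: the origin (TCP) lies at the very end of the fingers, on their centre line; the grasp point (between the pads) lies 19 mm behind it; z points along the fingers, y is the line along which they close (so a half turn about z gives the same grasp; the last joint's range is limited). The gripper opens to 85 mm and grips with 20 to 120 N. Pads are 22 mm wide; open, the fingers measure 114 mm over their backs; the gripper's body (76 mm by 85 mm) begins 54 mm behind the grasp point. The pads swing forward as they close: fully open they stand 13 mm farther back than shut.
Start: joints at [-1.551, 0.313, 1.498, -0, 1.331, -0.223], TCP at [126.208, -509.61, 231.294] pointing down, gripper open.
Joint ranges: [-2.94, 2.94], [-0.97, 2.17], [0.19, 2.56], [-1.23, 4.37], [0.02, 3.11], [-2.88, 2.88]. Speed limits (rad/s): [2.39, 2.39, 3.01, 3.14, 3.14, 3.14].

## Interface

Orientations are given as a unit quaternion [w, x, y, z].
In Python, from rig import ctrl gives the robot as it stands.
- The arm moves only by the shell command python3 -m inch 'ROWS' [OPENING] [FORCE]. ROWS is text: rows parted by semicolons, each of 6 numbers parted by spaces: the shift along the tool's x, y, z in mm, then the turn, a rotation vector about the tool's x, y, z in units of 6 degrees (1.0 is 6 degrees). A call has exactly 10 rows; each row shifts and turns the commanded pose from where the row before left it, along the tool's axes as they then stand; what a row does not reach is not made up. A row lasts 1/12 s, in which the tool goes at most 41.7 mm and 7.16 degrees, less where a joint would pass 70% of its speed; a pose out of reach is approached as far as the arm can. A call with a gripper value outside its range is refused whole. OPENING is the opening, from 0 (shut) to 1 (fully open), set as the call begins (- or left out, the last holds). The fingers move at their own pace and stop on an object; FORCE is the grip in N (left out, the last holds). Time passes only in rows, so rows that do not move let the fingers close, or fill a call up. It gives the time, the measured TCP pose, the force, the opening and the grip force at its end, in the units of the state.
- ctrl.sense(): the state, without advancing time (a new reading comes with each control period).
- ctrl.capture(name): name is "side" or "top" or "wrist"; returns a dict with "image" (480x640x3 uint8, red, green, blue), "intrinsics" (3x3 intrinsics, pixels), "rvec" (rotation vector, rad) and "tvec" (3), from world to camera coordinates, as OpenCV has them. Camera axes: x right, y down, z forward; pixel columns grow to the right and rows downward; lengths in mm; the calibration is good to about 2 mm. A picture is of the moment at which its call begins. There is no depth.
- ctrl.finish_job(): hands the job in; it is judged then, once.
The state is a dict: "time_s": time; "joints": joint angles; "dq": joint speeds; "tau": joint torques, N m; "eef_pos": TCP position; "ee_rot": TCP orientation; "force": force on the tool from outside, world axes, zero at the start; "wrist_torque": the same for the moment, N m; "grip_width": opening from 0.0 (shut) to 1.0 (fully open); "grip_force": force on a finger pad.
Only numpy, scipy, OpenCV 4.12 (cv2) and the standard library are available. Lean on these libraries where they do the work, as an engineer would, in place of code of your own. Each camera call takes 0.05 s, during which the arm holds its last target. There are 200 camera calls.

## Task

Two sugar-cube boxes stand in metal sleeves on the counter; one is in the wrong way round, so that only its closed, lidded end sticks out and its sugar is hidden. Slide that box out of its sleeve, turn it end for end and slide it back into the same sleeve, lid up and fully home, so that its open end with the sugar cubes sticks out ready for serving. Leave the other box, whose cubes already show, as it is.

Things in the scene. Friction and masses are not known exactly. Their poses are not given: they have to be found in the camera images.
- box_mid (a point): Centre of the box to turn: plain brown card, rigid, loose, 180 long (x) x 54 wide (y) x 46 mm high (z up), about 0.25 kg. Its +x end is open on top for 51 mm, showing white sugar cubes; the rest has a flat lid. At the start the +x end is in the sleeve, within 10 mm of home; the lidded end sticks out. Gripped across its width at the centre, the fingers clear the sleeve even when home, either way round.
- sleeve_mouth (a point): Mid-mouth, at floor level, of this box's fixed metal sleeve; +x runs in, z up. Inside 62 deep to its closed back, 66 wide, 53 mm high; flared to 76 wide in the first 10 mm; outside 83 wide, top 59 mm above the counter. The box slides on its 3 mm thick, 100 wide base plate, which reaches 133 mm out before the mouth. Fully home, the box's centre is at x = -28 mm, y = 0, 23 mm above this point.
- other_mid (a point): Centre of the other box, of the same make and size, in a second sleeve of the same kind; its +x (open) end with the sugar cubes already sticks out. To be left as it is.
Things that resemble listed ones, but are neither listed nor needed, are in the scene too. Leave any yellow look-alike of the part that bears box_mid alone. Leave any orange look-alike of the part that bears sleeve_mouth alone.

How it is judged (in metres and radians):
On the way:
1. the box has been slid out of its sleeve (x of box_mid in the frame of sleeve_mouth below -0.08 m).
At the end, for the whole second after the job is handed in: The box lies upright (lid up, within 10 degrees) in its own sleeve, its open end with the sugar cubes outward, within 12 degrees of the sleeve's direction and within 20 mm of its middle line, pushed home to within 15 mm of the back; the other box is within 20 mm of where it was (x of box_mid in the frame of sleeve_mouth between -0.043 and -0.015 m and y of box_mid in the frame of sleeve_mouth between -0.02 and 0.02 m and z of box_mid in the frame of sleeve_mouth between 0.01 and 0.036 m and x of sleeve_mouth in the frame of box_mid below 0 m and angle between the x axis of box_mid and the x axis of sleeve_mouth, either way round below 0.21 rad and angle between box_mid's own z axis and vertical below 0.17 rad and distance of other_mid from where it was at the start of the episode below 0.02 m); the robot touches nothing.
It fails at once if the other box was shifted by more than 20 mm (distance of other_mid from where it was at the start of the episode above 0.02 m).
It also fails if it takes over 48 s, if anything falls off the work surface, if the arm or the gripper's body presses on something with over 40 N, if the wrist force passes 120 N, or if a joint passes its speed limit or range.

## Working session

There is one attempt and no reset: what is moved stays moved. The work goes in short steps, Python scripts to look and compute and a shell command to move; the robot and the scene stay as the last step left them, time stands still between calls to the robot, and variables do not carry over. Pictures are saved under pics/ and viewed, at most 10 in all, crops included, and the job is handed in when it is done.

```bash
mkdir -p pics
cat > h.py <<'E'
import numpy as np,cv2
from rig import ctrl
from scipy.spatial.transform import Rotation as R
def cap(n,f=None):
    c=ctrl.capture(n)
    if f: cv2.imwrite('pics/'+f,cv2.cvtColor(c['image'],cv2.COLOR_RGB2BGR))
    return c
def ray(c,px,z):
    Rm=cv2.Rodrigues(np.array(c['rvec'],float))[0];t=np.array(c['tvec'],float).ravel()
    K=np.array(c['intrinsics'],float)
    o=-Rm.T@t; px=np.atleast_2d(px).astype(float)
    d=(np.linalg.inv(K)@np.c_[px,np.ones(len(px))].T).T@Rm
    return o+d*((z-o[2])/d[:,2])[:,None]
def toolshift(dw):
    q=ctrl.sense()['ee_rot'];return R.from_quat([q[1],q[2],q[3],q[0]]).inv().apply(dw)
E
python3 - <<'E'
from h import *
import pickle
d={}
for n in('top','side'):
    d[n]=cap(n,n+'0.png'); c=d[n]
    Rm=cv2.Rodrigues(np.array(c['rvec'],float))[0];print(n,-Rm.T@np.array(c['tvec']).ravel(),Rm[2])
pickle.dump(d,open('d.pkl','wb'))
s=ctrl.sense();print(s['eef_pos'],s['ee_rot'],s['force'],s['time_s'])
E
```

```text
top [453.30030448  73.32231992 907.77286537] [ 0.07214187 -0.02403986 -0.99710463]
side [166.13390553 752.39313044 513.14016614] [ 0.38046679 -0.76120956 -0.52517143]
[ 126.19427139 -509.37258267  230.79446623] [-5.85251183e-04  9.92639825e-01  1.21102579e-01  3.93150079e-05] [-0.58813952 -0.22897326 -0.24647569] 0.1
```

View pics/top0.png

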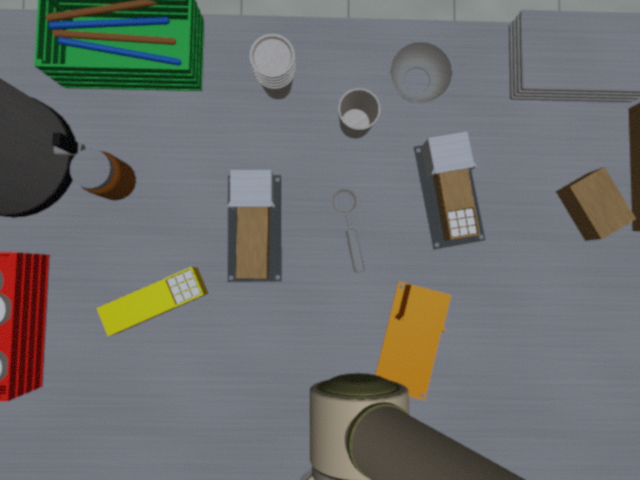

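View pics/side0.png

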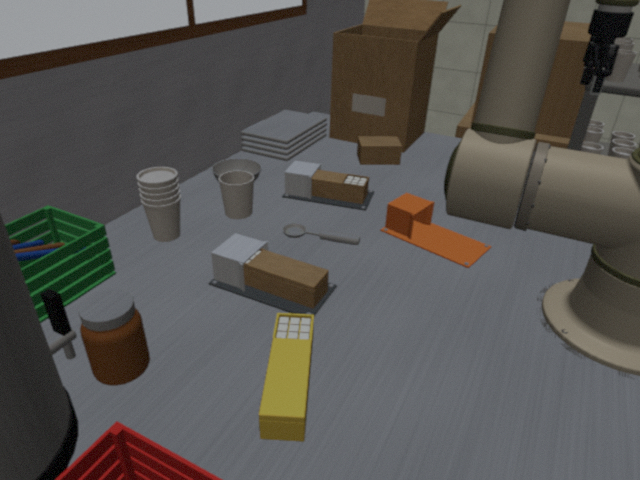

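The top view shows the target at (252,240), a brown box in a sleeve with its plain lid sticking out. These could be taken for it:
- The box at (458,205) already shows cubes, so it is the other box.
- The yellow box at (152,300) is a look-alike.
- The loose brown block at (596,204) is not in a sleeve.
- The orange sleeve at (415,340) is a look-alike of the sleeve.

Next I'll measure the target and check it in a close crop.

Run:
```python
from h import *
import pickle
d=pickle.load(open('d.pkl','rb'));c=d['top'];im=c['image']
hsv=cv2.cvtColor(im,cv2.COLOR_RGB2HSV)
roi=np.zeros(im.shape[:2],np.uint8);roi[160:300,215:295]=1
def big(m):
    cs,_=cv2.findContours((m*roi).astype(np.uint8),cv2.RETR_EXTERNAL,cv2.CHAIN_APPROX_NONE)
    k=max(cs,key=cv2.contourArea);return k
def rep(n,k,z):
    p=cv2.boxPoints(cv2.minAreaRect(k));w=ray(c,p,z)
    print(n,cv2.contourArea(k),p.round(1).tolist());print(w[:,:2].round(1).tolist(),w[:,:2].mean(0).round(1),[np.linalg.norm(w[i]-w[i-1]).round(1) for i in(1,2)])
    e=w[1]-w[0] if np.linalg.norm(w[1]-w[0])>np.linalg.norm(w[2]-w[1]) else w[2]-w[1];print('ang',np.degrees(np.arctan2(e[1],e[0])).round(2))
br=(hsv[...,0]<25)&(hsv[...,1]>80); rep('box',big(br),49)
wh=(hsv[...,2]>150)&(hsv[...,1]<60);rep('sleeve',big(wh),59)
dk=(hsv[...,2]<90)&(hsv[...,1]<80)|br|wh
rep('plate',big(dk),3)
print(ray(c,[[458,205]],49))
cv2.imwrite('pics/crop.png',cv2.resize(im[150:300,200:310,::-1],None,fx=4,fy=4,interpolation=cv2.INTER_CUBIC))
```

```text
box 2178.0 [[235.39999389648438, 277.8999938964844], [236.6999969482422, 207.39999389648438], [269.1000061035156, 208.0], [267.70001220703125, 278.5]]
[[440.7, 207.7], [565.6, 208.6], [565.5, 151.2], [440.3, 150.9]] [503.  179.6] [np.float64(125.0), np.float64(57.5)]
ang 0.4
sleeve 1372.5 [[229.0, 205.0], [229.0, 170.0], [271.0, 170.0], [271.0, 205.0]]
[[568.4, 220.6], [630.7, 222.2], [632.0, 148.2], [569.6, 146.9]] [600.2 184.5] [np.float64(62.3), np.float64(74.0)]
ang -88.98
plate 3944.5 [[228.0, 281.0], [228.0, 175.0], [281.0, 175.0], [281.0, 281.0]]
[[434.2, 228.4], [632.8, 233.7], [634.6, 134.1], [435.3, 130.4]] [534.2 181.6] [np.float64(198.7), np.float64(99.6)]
ang 1.52
[[ 576.26963519 -187.89341754   49.        ]]
```

View pics/crop.png

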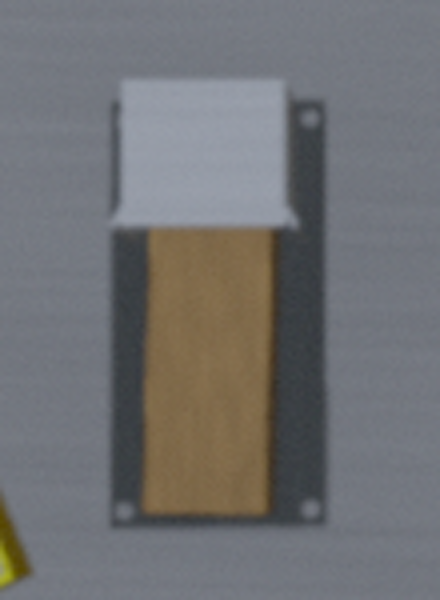

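The crop confirms it: plain lid out, no cubes, grey metal sleeve. The mouth is at about (568,181.5,3) with a yaw of about 1.2°. The box centre is at about (530,180), which is 9–10 mm short of home.

```bash
python3 -m inch '12 -12 0 0 0 0;23 -23.6 0 0 0 0;23 -23.6 0 0 0 0;23 -23.6 0 0 0 0;23 -23.6 0 0 0 0;23 -23.6 0 0 0 0;23 -23.6 0 0 0 0;23 -23.6 0 0 0 0;23 -23.6 0 0 0 0;23 -23.6 0 0 0 0' 1 60
python3 -m inch '23 -23.6 0 0 0 0;23 -23.6 0 0 0 0;23 -23.6 0 0 0 0;23 -23.6 0 0 0 0;23 -23.6 0 0 0 0;23 -23.6 0 0 0 0;23 -23.6 0 0 0 0;23 -23.6 0 0 0 0;23 -23.6 0 0 0 0;23 -23.6 0 0 0 0'
python3 -m inch '23 -23.6 0 0 0 0;23 -23.6 0 0 0 0;23 -23.6 0 0 0 0;23 -23.6 0 0 0 0;15 -16 0 0 0 0;0 0 0 0 0 0.7;0 0 0 0 0 0.7;0 0 0 0 0 0.7;0 0 0 0 0 0;0 0 0 0 0 0'
python3 - <<'E'
from h import *
c=cap('wrist','w1.png');print(cv2.Rodrigues(np.array(c['rvec'],float))[0][2].round(3))
s=ctrl.sense();q=s['ee_rot'];print(s['time_s'],s['eef_pos'],s['joints'],R.from_quat([q[1],q[2],q[3],q[0]]).as_matrix()[:,0])
E
```

```text
time_s: 0.93
eef_pos: [285.2, -237.6, 231.2]
ee_rot: [-0.0, 0.993, 0.121, -0.0]
force: [1.4, 0.1, 0.6]
grip_width: 0.998
grip_force: 0.0
time_s: 1.77
eef_pos: [451.8, 47.0, 231.1]
ee_rot: [-0.0, 0.993, 0.121, -0.0]
force: [0.3, 0.1, 1.2]
grip_width: 0.998
grip_force: 0.0
time_s: 2.6
eef_pos: [528.5, 178.1, 231.0]
ee_rot: [0.0, 1.0, 0.013, -0.0]
force: [-0.3, -0.1, 0.1]
grip_width: 1.0
grip_force: 0.0
[-0.302 -0.009 -0.953]
2.65 [528.58853366 178.07544138 231.12670688] [1.14887286e-01 3.85755194e-01 1.39639319e+00 2.77157843e-05
 1.35981989e+00 1.66056505e+00] [ 9.99684621e-01  2.51101078e-02 -3.76530541e-04]
```

View pics/w1.png

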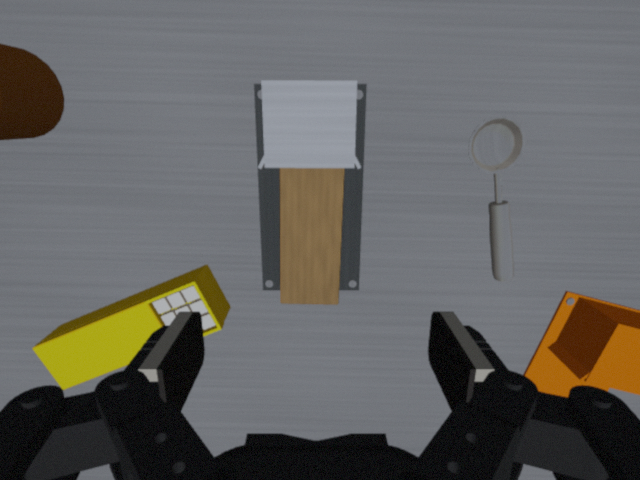

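The wrist view shows the target box with its plain lid at about (310,235), its outer end at row 303, and the sleeve mouth at row 167. I'll take one refined measurement from here.

Run:
```python
from h import *
c=cap('wrist')
print('boxtop',ray(c,[[281,168],[344,168],[281,303],[339,303]],49).round(1).tolist())
print('flare top',ray(c,[[258,167],[361,167],[262,80],[357,80]],59).round(1).tolist())
print('plate',ray(c,[[254,84],[366,84],[263,291],[359,291]],3).round(1).tolist())
```

```text
boxtop [[565.2, 206.6, 49.0], [566.6, 154.4, 49.0], [441.4, 206.8, 49.0], [442.8, 153.1, 49.0]]
flare top [[566.8, 224.3, 59.0], [568.9, 141.5, 59.0], [631.8, 220.0, 59.0], [633.6, 148.5, 59.0]]
plate [[632.9, 234.4, 3.0], [635.4, 134.8, 3.0], [431.6, 229.5, 3.0], [434.1, 129.1, 3.0]]
```

```bash
python3 -m inch '3 -2 20 0 0 0;0 0 30 0 0 0;0 0 30 0 0 0;0 0 30 0 0 0;0 0 30 0 0 0;0 0 30 0 0 0;0 0 20 0 0 0;0 0 15 0 0 0;0 0 10 0 0 0;0 0 6 0 0 0'
python3 -m inch '0 0 0 0 0 0;0 0 0 0 0 0;0 0 0 0 0 0;0 0 0 0 0 0;0 0 0 0 0 0;0 0 0 0 0 0;0 0 0 0 0 0;0 0 0 0 0 0;0 0 0 0 0 0;0 0 0 0 0 0' 0 60
```

```text
time_s: 3.53
eef_pos: [531.3, 180.1, 9.3]
ee_rot: [0.0, 1.0, 0.012, -0.001]
force: [-0.4, 0.2, -0.1]
grip_width: 1.001
grip_force: 0.0
time_s: 4.37
eef_pos: [532.5, 180.4, 11.7]
ee_rot: [-0.0, 1.0, 0.011, 0.001]
force: [-0.1, 1.7, 6.7]
grip_width: 0.625
grip_force: 64.4
```

```bash
python3 -m inch '0 0 -1.5 0 0 0;-3 0 0 0 0 0;-6 0 0 0 0 0;-9 0 0 0 0 0;-10 0 0 0 0 0;-10 0 0 0 0 0;-10 0 0 0 0 0;-10 0 0 0 0 0;-10 0 0 0 0 0;-7 0 0 0 0 0'
python3 -m inch '0 0 0 0 0 0;0 0 -10 0 0 0;0 0 -16 0 0 0;0 0 -16 0 0 0;0 0 -16 0 0 0;0 0 -16 0 0 0;0 0 -10 0 0 0;0 0 0 0 0 -0.5;0 0 0 0 0 -1;0 0 0 0 0 -1'
python3 - <<'E'
from h import *
c=cap('side','s1.png')
E
```

```text
time_s: 5.2
eef_pos: [455.5, 178.5, 11.8]
ee_rot: [0.0, 1.0, 0.012, -0.0]
force: [1.8, 0.3, -1.8]
grip_width: 0.622
grip_force: 63.8
time_s: 6.03
eef_pos: [456.8, 178.4, 96.2]
ee_rot: [0.0, 0.99, 0.144, 0.0]
force: [-0.5, -0.6, -4.5]
grip_width: 0.627
grip_force: 64.0
```

View pics/s1.png

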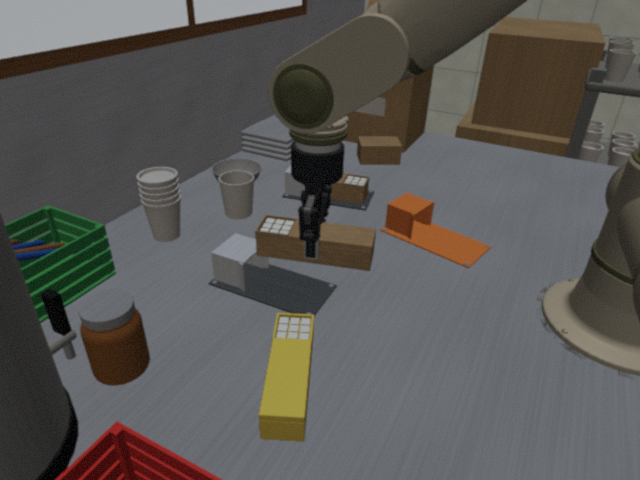

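The box is held level and clear of the sleeve, with the cube end at (278,226). Now the rest of the half turn.

```bash
python3 -m inch '0 0 0 0 0 -1.1;0 0 0 0 0 -1.1;0 0 0 0 0 -1.1;0 0 0 0 0 -1.1;0 0 0 0 0 -1.1;0 0 0 0 0 -1.1;0 0 0 0 0 -1.1;0 0 0 0 0 -1.1;0 0 0 0 0 -1.1;0 0 0 0 0 -1.1'
python3 -m inch '0 0 0 0 0 -1.1;0 0 0 0 0 -1.1;0 0 0 0 0 -1.1;0 0 0 0 0 -1.1;0 0 0 0 0 -1.1;0 0 0 0 0 -1.1;0 0 0 0 0 -1.1;0 0 0 0 0 -1.1;0 0 0 0 0 -1.1;0 0 0 0 0 -1.1'
python3 -m inch '0 0 0 0 0 -1.1;0 0 0 0 0 -1.1;0 0 0 0 0 -1.1;0 0 0 0 0 -1.1;0 0 0 0 0 -1.1;0 0 0 0 0 0;0 0 0 0 0 0;0 0 0 0 0 0;0 0 0 0 0 0;0 0 0 0 0 0'
python3 - <<'E'
from h import *
c=cap('wrist','w2.png')
s=ctrl.sense();q=s['ee_rot'];print(s['time_s'],s['eef_pos'],R.from_quat([q[1],q[2],q[3],q[0]]).as_matrix().round(3).tolist())
E
```

```text
time_s: 6.92
eef_pos: [456.7, 178.4, 95.9]
ee_rot: [-0.0, 0.752, 0.659, -0.0]
force: [-0.7, -0.1, -2.5]
grip_width: 0.623
grip_force: 64.1
time_s: 7.75
eef_pos: [456.7, 178.4, 95.9]
ee_rot: [-0.0, 0.272, 0.962, -0.0]
force: [-0.3, 0.2, -2.1]
grip_width: 0.628
grip_force: 64.1
time_s: 8.58
eef_pos: [456.7, 178.5, 95.8]
ee_rot: [-0.0, -0.011, 1.0, -0.0]
force: [-0.6, -0.5, -3.3]
grip_width: 0.621
grip_force: 63.8
8.6333 [456.65546257 178.4809392   95.81711953] [[-1.0, -0.021, -0.0], [-0.021, 1.0, 0.0], [0.0, 0.0, -1.0]]
```

View pics/w2.png

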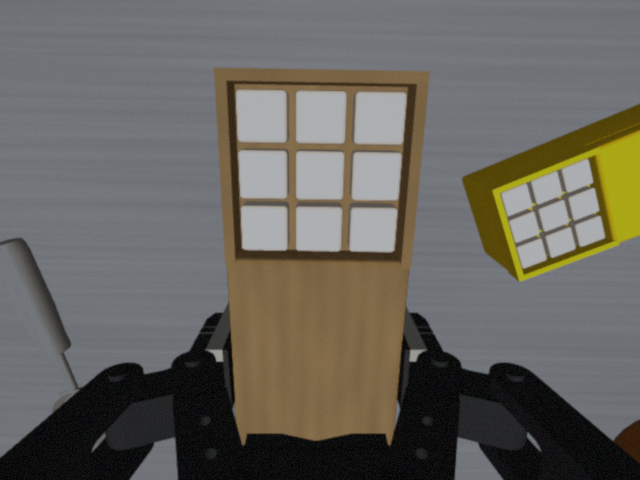

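Cubes now face outward (321,170), and the box sits square in the grip. I'll check its offset in the grip before inserting.

Run:
```python
from h import *
c=cap('wrist')
print(ray(c,[[216,70],[428,72],[230,262],[408,265]],133).round(1).tolist())
```

```text
[[368.4, 150.5, 133.0], [367.7, 204.0, 133.0], [420.1, 151.7, 133.0], [419.9, 203.9, 133.0]]
```

```bash
python3 -m inch '0 2.5 8 0 0 0;0 0 15 0 0 0;0 0 15 0 0 0;0 0 15 0 0 0;0 0 12 0 0 0;0 0 8 0 0 0;0 0 5 0 0 0;0 0 4 0 0 0;0 0 0 0 0 0;0 0 0 0 0 0'
python3 -m inch '-4 0 0 0 0 0;-7 0 0 0 0 0;-7 0 0 0 0 0;-7 0 0 0 0 0;-7 0 0 0 0 0;-7 0 0 0 0 0;-7 0 0 0 0 0;-7 0 0 0 0 0;-7 0 0 0 0 0;-5 0 0 0 0 0'
python3 -m inch '-4 0 0 0 0 0;-3 0 0 0 0 0;-3 0 0 0 0 0;-2 0 0 0 0 0;-2 0 0 0 0 0;-2 0 0 0 0 0;0 0 0 0 0 0;0 0 0 0 0 0;0 0 0 0 0 0;0 0 0 0 0 0'
```

```text
time_s: 9.52
eef_pos: [456.8, 181.0, 14.1]
ee_rot: [0.0, -0.011, 1.0, 0.0]
force: [0.4, 0.3, -2.5]
grip_width: 0.625
grip_force: 63.8
time_s: 10.35
eef_pos: [522.4, 182.5, 13.8]
ee_rot: [0.0, -0.011, 1.0, 0.0]
force: [0.4, -0.2, -3.3]
grip_width: 0.627
grip_force: 63.8
time_s: 11.18
eef_pos: [537.4, 182.8, 13.8]
ee_rot: [-0.0, -0.011, 1.0, -0.0]
force: [-0.1, -0.5, -2.7]
grip_width: 0.628
grip_force: 63.8
```

```bash
python3 -m inch '0 0 1 0 0 0;0 0 1 0 0 0;-0.5 0 0 0 0 0;-0.5 0 0 0 0 0;-0.5 0 0 0 0 0;-0.5 0 0 0 0 0;0 0 0 0 0 0;0 0 0 0 0 0;0 0 0 0 0 0;0 0 0 0 0 0'
python3 -m inch '0 0 0 0 0 0;0 0 0 0 0 0;0 0 0 0 0 0;0 0 0 0 0 0;0 0 0 0 0 0;0 0 0 0 0 0;0 0 0 0 0 0;0 0 0 0 0 0;0 0 0 0 0 0;0 0 0 0 0 0' 1
python3 -m inch '0 0 -5 0 0 0;0 0 -10 0 0 0;0 0 -20 0 0 0;0 0 -25 0 0 0;0 0 -25 0 0 0;0 0 -25 0 0 0;0 0 -25 0 0 0;0 0 -25 0 0 0;0 0 -10 0 0 0;0 0 0 0 0 0'
python3 - <<'E'
from h import *
import pickle
pickle.dump([cap('wrist','w3.png'),cap('side','s3.png')],open('e.pkl','wb'))
E
```

```text
time_s: 12.02
eef_pos: [538.0, 182.8, 11.7]
ee_rot: [-0.002, -0.012, 1.0, -0.0]
force: [-9.4, -2.4, 4.4]
grip_width: 0.623
grip_force: 64.6
time_s: 12.85
eef_pos: [539.6, 182.9, 11.8]
ee_rot: [-0.0, -0.011, 1.0, 0.0]
force: [-0.1, 0.8, -0.1]
grip_width: 1.005
grip_force: 0.0
time_s: 13.68
eef_pos: [540.5, 183.0, 184.6]
ee_rot: [0.003, -0.011, 1.0, 0.0]
force: [1.1, -0.5, 0.0]
grip_width: 1.0
grip_force: 0.0
```

View pics/w3.png

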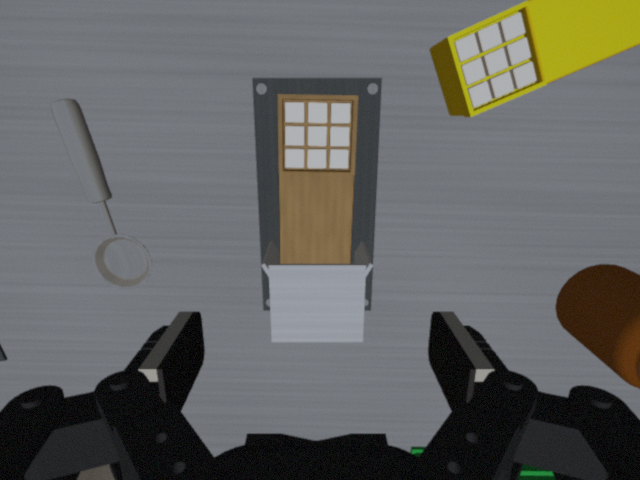

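View pics/s3.png

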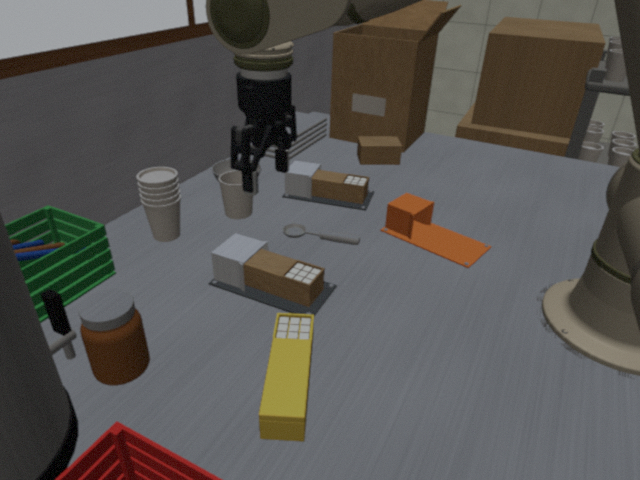

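In both views the box is seated level with its cubes out (wrist (317,135), side (303,273)). The −9 N on the tool fits contact with the sleeve's back. One depth check, then I hand in.

Run:
```python
from h import *
import pickle
c=pickle.load(open('e.pkl','rb'))[0]
b=ray(c,[[278,94],[357,96],[280,263],[352,263]],49);p=ray(c,[[253,79],[381,79]],3);f=ray(c,[[264,265],[372,265]],59)
print(b.round(1).tolist(),p.round(1).tolist(),f.round(1).tolist())
m=p[:,:2].mean(0)[0]+133; x=b[:2,0].mean()+90-m; print(x, b[:2,1].mean(),p[:,1].mean())
if -.041<x/1000<-.017: print(ctrl.finish_job())
```

```text
[[449.4, 154.4, 49.0], [449.4, 207.5, 49.0], [570.9, 155.2, 49.0], [569.6, 210.4, 49.0]] [[436.8, 130.8, 3.0], [434.5, 229.9, 3.0]] [[568.9, 144.2, 59.0], [567.0, 224.3, 59.0]]
-29.249594383281078 180.9806487979921 180.35750549589304
the job is handed in; nothing more can be done
None
```

The box is turned end for end and back in its own sleeve, lid up with the sugar cubes showing. Its centre measured about 29 mm before the mouth (fully home is 28 mm), the arm never went near the other box, and the job was handed in at about 14 s of the 48 s allowed; no verdict came back.

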